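# Restock the wire rack and hold its label holder pressed home

## Task

Put the silver-wire spool and the copper-wire spool, one after the other, upright into the two empty wells of the wooden rack (either spool in either well). Then take the blue label holder out of its stand, slide its tongue down behind the rack's aluminium lip, feel for the spring bar in the slot and press the holder fully home against it without forcing it (well under 40 N), and finish while still holding it pressed down there so that I can put the locking screw in. Leave the bead jar, pliers, tape and awl where they are.

Things in the scene. Friction and masses are not known exactly. Their poses are not given: they have to be found in the camera images.
- silver_spool_mid (a point): centre of the spool of silver wire with green flanges: an upright cylinder 36 mm in diameter and 64 mm tall, about 150 g, standing loose on the table; point half-way up, z along its axis
- copper_spool_mid (a point): centre of the spool of copper wire with black flanges, same size and mass as the silver one; point half-way up, z along its axis
- well0 (a point): centre of the mouth (level with the rack's top face) of one round well of the rack: 42 mm in diameter, 20 mm deep, so a seated spool stands 44 mm out. The rack is a fixed pale wooden block 50 mm tall, 180 mm along its y; axes are the rack's, z up
- well1 (a point): the same for the other well, 110 mm from well0 along the rack's y (well0 is on the +y side); both wells lie 69 mm from the slot along the rack's x
- slot (a point): centre of the mouth of the upright slot between the rack's edge and its aluminium lip, on the rack's far (+x) long side; level with the lip's top, 50 mm above the table. Rack axes: x across the slot (8 mm wide, top edges rounded to 2.5 mm radius, lip and edge 5 mm thick), y along it (68 mm long inside, lip 92 mm), z up. A red spring bar fills the slot from 18 mm below the mouth
- spring_bar (a joint): how far the red spring bar in the slot is pressed down, in m: 0 at rest, 0.008 when the label holder's shoulders meet the lip (home), 0.010 its own stop. It resists with about 3.5 N at the start of its travel and 9 N at home and pushes the holder up again if let go
- label_mid (a point): centre of the grip part of the blue label holder: grip part 16 mm thick (its x), 70 wide (its y), 46 tall (z up); below it a tongue 5 mm thick, 60 wide, 26 long, its rounded foot 49 mm below this point. 60 g, symmetrical, may go in either way round. At home this point is 23 mm above the mouth of the rack's slot, 31 mm when the foot just rests on the spring bar
- stand: fixed wooden stand, 60 x 100 mm (its x, y), 35 mm tall, in whose slot the label holder starts upright: tongue in the slot with 1 mm play, grip part resting on the stand's top, lifts straight out. Origin under its centre
- bead_jar_mid (a point): middle of an amber jar of beads with a white cap, 48 mm in diameter, 70 mm tall; a bystander that stands where a spool might, leave it
- pliers: red-handled pliers lying on the table, about 140 mm long, 14 mm high; leave them. Origin near the pivot on the table, jaws to +x
- tape: yellow ring of tape lying flat, 64 mm in diameter, 19 mm high; leave it. Origin under its centre
- awl: awl with orange handle lying on the table, 170 mm long; leave it. Origin under its middle
Not all that is in view belongs to the job. What is shaped like the part that bears silver_spool_mid but yellow is not meant.

How it is judged:
On the way, in this order (a step that is already met when the one before it is completed fails the run):
1. one of the two spools stands seated in a well (((((horizontal distance between silver_spool_mid and well0 below 0.006 m and z of silver_spool_mid in the frame of well0 below 0.016 m) or (horizontal distance between silver_spool_mid and well1 below 0.006 m and z of silver_spool_mid in the frame of well1 below 0.016 m)) and angle between silver_spool_mid's own z axis and vertical below 0.12 rad) or (((horizontal distance between copper_spool_mid and well0 below 0.006 m and z of copper_spool_mid in the frame of well0 below 0.016 m) or (horizontal distance between copper_spool_mid and well1 below 0.006 m and z of copper_spool_mid in the frame of well1 below 0.016 m)) and angle between copper_spool_mid's own z axis and vertical below 0.12 rad))), for 0.2 s.
2. both spools stand seated in the wells (((horizontal distance between silver_spool_mid and well0 below 0.006 m and z of silver_spool_mid in the frame of well0 below 0.016 m) or (horizontal distance between silver_spool_mid and well1 below 0.006 m and z of silver_spool_mid in the frame of well1 below 0.016 m)) and angle between each of silver_spool_mid, copper_spool_mid's own z axis and vertical below 0.12 rad and ((horizontal distance between copper_spool_mid and well0 below 0.006 m and z of copper_spool_mid in the frame of well0 below 0.016 m) or (horizontal distance between copper_spool_mid and well1 below 0.006 m and z of copper_spool_mid in the frame of well1 below 0.016 m))), for 0.2 s.
3. the label holder's tongue is behind the lip (x of label_mid in the frame of slot between -0.006 and 0.006 m and y of label_mid in the frame of slot between -0.007 and 0.007 m and z of label_mid in the frame of slot below 0.038 m and angle between label_mid's own z axis and vertical below 0.15 rad), for 0.1 s.
At the end, for the whole second after the job is handed in: both spools upright (0.12 rad) at the bottom of the wells (4 mm high, 6 mm sideways); label holder upright (0.15 rad) behind the lip, centred (6 mm across, 7 mm along), within 3.5 mm of home, spring bar down over 5 mm, still, the robot still pressing on it (over 3 N) (all of step 2 and x of label_mid in the frame of slot between -0.006 and 0.006 m and y of label_mid in the frame of slot between -0.007 and 0.007 m and z of label_mid in the frame of slot below 0.0265 m and angle between label_mid's own z axis and vertical below 0.15 rad and value of joint spring_bar above 0.005 m and linear speed of label below 0.02 m/s and contact force between any of the fingers, the arm and label above 3 N); the arm keeps its last pose, push and grip.
It fails at once if a bystander (bead jar, pliers, tape or awl) moved more than 30 mm (distance of any of bead_jar_mid, pliers, tape, awl from where it was at the start of the episode above 0.03 m).
It fails at once if the label holder was forced against the rack or spring bar (more than 40 N) (contact force between label and rack above 40 N).
It also fails if it takes over 70 s, if anything falls off the work surface, if the arm or the gripper's body presses on something with over 40 N, if the wrist force passes 120 N, or if a joint passes its speed limit or range.

## Robot

A 6-joint arm with a two-finger parallel gripper is mounted at the origin on the work surface. World frame = base frame: x ahead of the robot, y to its left, z up, the work surface at z = 0. Lengths are in m, angles in rad, forces in N, time in s.
With the tool pointing down it reaches from about 0.4 to 0.825 m from the base axis. Payload 7 kg.
Tool frame: the origin (TCP) lies between the finger pads; the fingertips stand 11 mm ahead of it and the grasp point (between the pads) lies 8 mm behind it (arm.tips_ahead is the distance from the TCP to the fingertips, in m); z points along the fingers, x is the direction in which the jaws open and shut, and the axes are right-handed (so a half turn about z gives the same grasp; the last joint's range is limited). The gripper opens to 88 mm and grips with 3 to 60 N. Pads are 19 mm wide; open, the fingers measure 130 mm over their backs; the gripper's body (78 mm by 193 mm) begins 47 mm behind the grasp point.
Start: joints at [-0.883, 0.359, 0.012, 0, -1.224, -0.288], TCP at [0.263, -0.622, 0.238] pointing down, gripper open.
Joint ranges: [-3.07, 3.07], [-1.43, 2.12], [-1.02, 1.25], [-3.03, 1.67], [-3.05, -0], [-3.03, 3.03]. Speed limits (rad/s): [2.39, 2.39, 3.01, 3.14, 3.14, 3.14].

## Interface

Orientations are given as [roll, pitch, yaw] about the fixed x, y, z axes, in that order (R = Rz(yaw) Ry(pitch) Rx(roll)).
In Python, from station import arm, optics, finder gives the robot as it stands. The module is installed in compiled form; this text tells all that it offers.
- The arm moves only by the tool apply_moves, never from a script. Its argument "increments" is one flat list of numbers, 6 for each row, row after row: the shift along the world's x, y, z in m, then the turn, a rotation vector about the world's x, y, z in rad. In form: [tx, ty, tz, rx, ry, rz, tx, ty, tz, rx, ry, rz, ...]. A call has 1 to 20 rows; each row shifts and turns the pose as measured when the row begins; what a row does not reach is not made up. A row lasts 1/12 s, in which the tool goes at most 41.7 mm and 7.16 degrees, less where a joint would pass 70% of its speed; a pose out of reach is approached as far as the arm can. A call with a gripper value outside its range is refused whole. "hand" is the closure, from 0 (fully open) to 1 (shut), set as the call begins (left out, the last holds). The fingers move at their own pace and stop on an object; "force" is the grip in N (left out, the last holds). Time passes only in rows, so rows that do not move let the fingers close. It gives the time, the measured TCP pose, the force and the opening at its end, in the units of the state.
- arm.get_state(): the state, without advancing time (a new reading comes with each control period).
- optics.grab_frame(name): name is "scene" or "top"; returns the picture (420x560x3 uint8, red, green, blue); there is no depth.
- optics.camera_model(name): a dict with "fx", "fy", "cx", "cy" (pixels), "dist_coeffs" ([k1, k2, p1, p2, k3] as OpenCV has them; the pictures are not rectified), "world_to_cam" (4x4, takes a point from world to camera coordinates). Camera axes: x right, y up, looking along -z (the intrinsics and any distortion apply to the point x, -y, -z); pixel columns grow to the right and rows downward; lengths in m; the calibration is good to about 2 mm. A picture is of the moment at which its call begins. camera_model takes no time and is no camera call.
- arm.job_done(): hands the job in, once; it reports no verdict.
Trained networks look in the newest picture that a camera, given by its name, has taken for a name from the list of things; names that differ only in an ending like _2 or _b are one class to them, and where a whole thing is asked for, a point or a joint stands for the part that bears it (a point fixed in the world has none). Each returns a list of dicts, best first, with "conf" (0 to 1); they miss things now and then, are a little off and sometimes report something else, mostly with a low value. They report only what shows in the picture. A call takes as long as a camera call. They do not tell look-alikes from the thing itself.
- finder.find_in(camera, name): "box" ([left, top, right, bottom] in pixels, round what is visible of it).
- finder.landmark_of(camera, name): "point" ([column, row] in pixels: a listed point, or the origin of a listed thing).
The state is a dict: "t": time; "q": joint angles; "qd": joint speeds; "joint_efforts": joint torques, N m; "eef_pos": TCP position; "ee_rot": TCP orientation; "force": force on the tool from outside, world axes, zero at the start; "moment": the same for the moment, N m; "width": finger opening in m.
Only numpy, scipy, OpenCV 4.12 (cv2) and the standard library are available. Lean on these libraries where they do the work, as an engineer would, in place of code of your own. Each camera call takes 0.05 s, during which the arm holds its last target. There are 200 camera calls.

## Working session

There is one attempt and no reset: what is moved stays moved. The work goes in short steps, Python scripts to look and compute and a tool call to move; the robot and the scene stay as the last step left them, time stands still between calls to the robot, and variables do not carry over. Pictures are saved under pics/ and viewed, about 8 in all and at most 12, crops included, and the job is handed in when it is done.

Besides the shell and the picture viewer there is one more tool, called after "Call:" by a JSON object that holds its "api" and its "payload". apply_moves: Moves the arm, as the interface text tells. Its arguments: {"type":"object","properties":{"increments":{"type":"array"},"hand":{"type":"number"},"force":{"type":"number"}},"required":["increments"]}

```bash
mkdir -p pics
cat > h.py <<'E'
import numpy as np, cv2
from station import arm, optics, finder
def grab(c,fn=None):
    im=optics.grab_frame(c)
    if fn: cv2.imwrite('pics/'+fn,im[:,:,::-1])
    return im
def ray(c,p):
    m=optics.camera_model(c);K=np.array([[m['fx'],0,m['cx']],[0,m['fy'],m['cy']],[0,0,1.]])
    u=cv2.undistortPoints(np.array([[p]],float),K,np.array(m['dist_coeffs'],float))[0,0]
    T=np.array(m['world_to_cam']);R=T[:3,:3];o=-R.T@T[:3,3]
    d=R.T@np.array([u[0],-u[1],-1.]);return o,d/np.linalg.norm(d)
def atz(c,p,z):
    o,d=ray(c,p);return o+d*(z-o[2])/d[2]
def tri(rs):
    A=0;b=0
    for o,d in rs:
        M=np.eye(3)-np.outer(d,d);A=A+M;b=b+M@o
    x=np.linalg.solve(A,b)
    return x,[np.linalg.norm((np.eye(3)-np.outer(d,d))@(x-o)) for o,d in rs]
def proj(c,P):
    m=optics.camera_model(c);K=np.array([[m['fx'],0,m['cx']],[0,m['fy'],m['cy']],[0,0,1.]])
    T=np.array(m['world_to_cam']);p=(np.atleast_2d(P)@T[:3,:3].T+T[:3,3])*[1,-1,-1]
    return cv2.projectPoints(p,np.zeros(3),np.zeros(3),K,np.array(m['dist_coeffs'],float))[0][:,0]
E
python3 - <<'E'
from h import *
np.set_printoptions(precision=4,suppress=True)
for c in('scene','top'):
    grab(c,c+'0.png');o,d=ray(c,(280,210));print(c,o,d)
N=['silver_spool_mid','copper_spool_mid','well0','well1','slot','label_mid','stand','bead_jar_mid']
for n in N:
    r={}
    for c in('scene','top'):
        L=finder.landmark_of(c,n);print(n,c,[(np.round(l['point'],1).tolist(),round(l['conf'],2)) for l in L[:3]])
        if L:r[c]=ray(c,L[0]['point'])
    if len(r)==2:print('   ',*tri(list(r.values())))
print(arm.get_state())
E
```

```text
scene [ 1.1327 -0.2319  0.7437] [-0.6707  0.2054 -0.7127]
top [ 0.5024 -0.0324  0.9032] [ 0.0398 -0.0376 -0.9985]
silver_spool_mid scene [([197.1, 186.1], 0.64), ([165.6, 202.1], 0.55)]
silver_spool_mid top [([347.2, 300.1], 0.88), ([378.3, 281.6], 0.7)]
    [ 0.3363 -0.2112  0.045 ] [np.float64(0.005570657798212674), np.float64(0.005570657798212728)]
copper_spool_mid scene [([156.1, 270.9], 0.82)]
copper_spool_mid top [([229.1, 283.5], 0.63), ([394.1, 197.8], 0.56)]
    [ 0.437  -0.1438 -0.0125] [np.float64(0.20899324264264874), np.float64(0.20899324264264868)]
well0 scene [([305.6, 237.7], 0.95), ([260.5, 235.7], 0.76)]
well0 top [([295.6, 205.4], 0.64), ([251.0, 193.1], 0.6)]
    [ 0.5677 -0.0525  0.0682] [np.float64(0.05041750348688304), np.float64(0.050417503486883015)]
well1 scene [([305.6, 237.7], 0.95), ([260.5, 235.7], 0.76)]
well1 top [([295.6, 205.4], 0.64), ([251.0, 193.1], 0.6)]
    [ 0.5677 -0.0525  0.0682] [np.float64(0.05041750348688304), np.float64(0.050417503486883015)]
slot scene [([285.6, 266.7], 0.9)]
slot top [([280.4, 169.2], 0.65)]
    [ 0.6306 -0.0648  0.0365
[... 398 characters left out ...]
01813745), np.float64(0.000244746519018157)]
bead_jar_mid scene [([121.7, 240.2], 0.98), ([308.4, 236.3], 0.41)]
bead_jar_mid top [([423.1, 243.0], 0.88)]
    [ 0.4623 -0.3962  0.0359] [np.float64(0.0005885144066480519), np.float64(0.0005885144066481229)]
{'t': 0.9, 'q': array([-0.8829,  0.3586,  0.0119, -0.    , -1.2241, -0.2881]), 'qd': array([-0.0005, -0.0008,  0.0009, -0.0004, -0.0004, -0.0008]), 'joint_efforts': array([ -0.    , -58.2357,  29.3302,   7.0023,   0.0126,   0.    ]), 'eef_pos': array([ 0.2627, -0.6217,  0.2376]), 'ee_rot': array([3.1416, 0.    , 1.9706]), 'force': array([-0.2951, -0.6314,  0.0263]), 'moment': array([ 0.0259, -0.0273, -0.0235]), 'width': 0.08758657182903104}
```

Run:
```python
import cv2
a=cv2.imread('pics/scene0.png');b=cv2.imread('pics/top0.png')
cv2.imwrite('pics/s.png',cv2.resize(a,(800,600)));cv2.imwrite('pics/t.png',cv2.resize(b,(800,600)))
```

```text
(no output)
```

View pics/s.png

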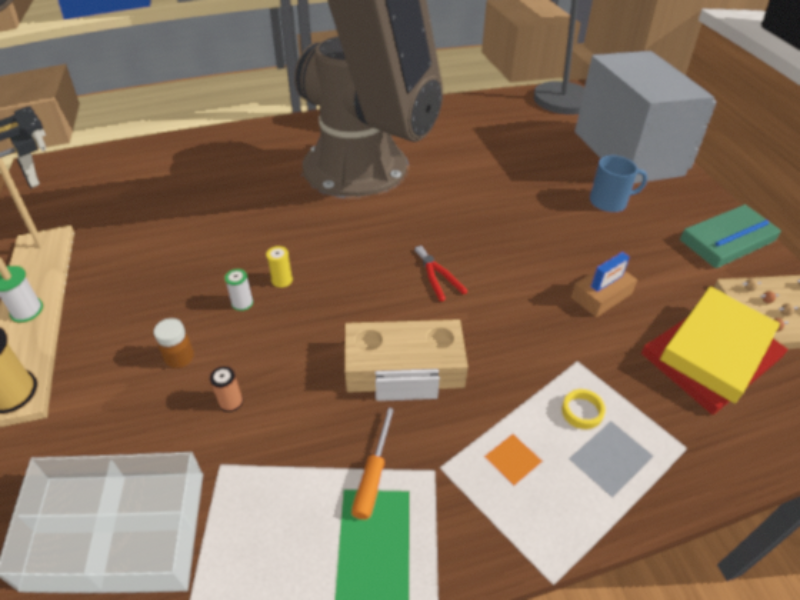

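View pics/t.png

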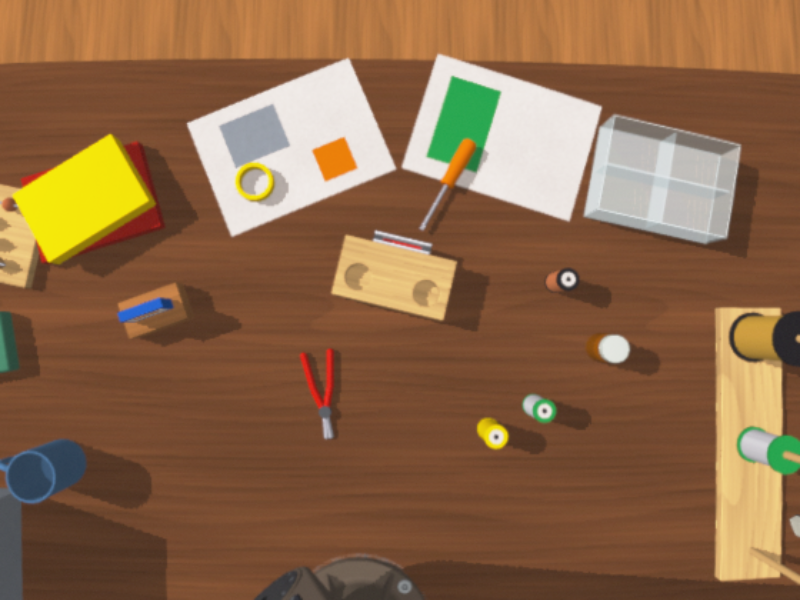

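Scene view (in 560-px pixels): the silver spool with green flanges is at scene (168,203) / top (378,285). The yellow look-alike is at (197,186) / (347,302), and it was the finder's first choice for silver, so I reject it. The larger green and black spools on the board at the image edge, scene (12,205) and (5,258), are also not meant. The copper spool is at (160,272) / (394,196), and the jar at (121,240) / (423,243). The wells are at scene (260,236) and (306,238), and the label is at (424,192).

Run:
```python
from h import *
np.set_printoptions(precision=4,suppress=True)
def near(c,n,p):
    L=finder.landmark_of(c,n);L=[l for l in L if np.hypot(*(np.array(l['point'])-p))<12]
    return np.array(L[0]['point']) if L else None
G={'silver_spool_mid':((167,202),(378,283)),'copper_spool_mid':((158,271),(394,197)),'well0':((306,238),(251,193)),'well1':((260,236),(297,205)),'slot':((286,267),(280,169)),'label_mid':((424,192),(106,217)),'stand':((421,206),(111,216)),'pliers':((305,182),(227,285)),'bead_jar_mid':((121,240),(423,243)),'tape':((409,286),(178,127)),'awl':((262,325),(313,130))}
for n,g in G.items():
    r=[]
    for c,p in zip(('scene','top'),g):
        q=near(c,n,p)
        if q is None: print('miss',n,c);q=p
        r.append(ray(c,q))
        zz={'w':.05,'s':.05,'l':.058}.get(n[0],.032)
        if n[:2] in('si','co'):zz=.032
        if n in('stand','pliers','tape','awl'):zz=0
        print(n,c,q,atz(c,q,zz)[:2])
    print('   ',*tri(r))
b=[finder.find_in(c,'copper_spool_mid') for c in('scene','top')];print(b)
a=cv2.imread('pics/scene0.png')[160:300,100:220];t=cv2.imread('pics/top0.png')[130:330,220:420]
A=cv2.resize(a,(514,600),interpolation=cv2.INTER_CUBIC)
cv2.imwrite('pics/crop1.png',A)
t1=cv2.resize(cv2.imread('pics/top0.png')[155:230,225:325],(400,300),interpolation=3)
t2=cv2.resize(cv2.imread('pics/top0.png')[190:250,70:150],(400,300),interpolation=3)
s1=cv2.resize(cv2.imread('pics/scene0.png')[215:290,235:335],(400,300),interpolation=3)
s2=cv2.resize(cv2.imread('pics/scene0.png')[170:230,390:470],(400,300),interpolation=3)
cv2.imwrite('pics/crop2.png',np.vstack([np.hstack([t1,t2]),np.hstack([s1,s2])]))
```

```text
silver_spool_mid scene [165.6 202.1] [ 0.3614 -0.2887]
silver_spool_mid top [378.3 281.6] [ 0.3739 -0.2914]
    [ 0.3758 -0.2876  0.0453] [np.float64(0.0001077958423795568), np.float64(0.00010779584237958681)]
copper_spool_mid scene [156.1 270.9] [ 0.5651 -0.3288]
copper_spool_mid top [394.1 197.8] [ 0.5666 -0.3296]
    [ 0.5666 -0.3287  0.0339] [np.float64(0.00020768761034922338), np.float64(0.00020768761034924423)]
well0 scene [305.6 237.7] [ 0.5769 -0.0019]
well0 top [251.  193.1] [0.574  0.0005]
    [0.5741 0.     0.0463] [np.float64(0.0006906311810294544), np.float64(0.0006906311810294379)]
well1 scene [260.5 235.7] [ 0.5444 -0.0956]
well1 top [295.6 205.4] [ 0.5469 -0.0995]
    [ 0.5472 -0.0978  0.0539] [np.float64(0.0014975156749808861), np.float64(0.0014975156749808443)]
slot scene [285.6 266.7] [ 0.6404 -0.067 ]
slot top [280.4 169.2] [ 0.6283 -0.0652]
    [ 0.6306 -0.0648  0.0365] [np.float64(0.0009905187715599517), np.float64(0.0009905187715599775)]
label_mid scene [424.4 192. ] [0.5236 0.3263]
label_mid top [105.6 217.1] [0.5185 0.3236]
    [0.5193 0.3277 0.0533] [np.floa
[... 457 characters left out ...]
0.4582 -0.3977]
bead_jar_mid top [423.1 243. ] [ 0.4622 -0.3972]
    [ 0.4623 -0.3962  0.0359] [np.float64(0.0005885144066480519), np.float64(0.0005885144066481229)]
tape scene [407.2 289.2] [0.7358 0.1786]
tape top [181.3 126.8] [0.7368 0.1707]
    [0.7372 0.1729 0.004 ] [np.float64(0.0033045500842030645), np.float64(0.003304550084203041)]
miss awl scene
awl scene (262, 325) [ 0.73   -0.1419]
awl top [314.4 129.8] [ 0.7316 -0.1486]
    [ 0.7314 -0.1452  0.0044] [np.float64(0.0029513164591788103), np.float64(0.0029513164591788493)]
[[{'box': [148.3, 258.7, 168.4, 286.5], 'conf': 0.89}], [{'box': [382.8, 186.5, 405.3, 203.5], 'conf': 0.78}, {'box': [85.0, 207.8, 120.9, 225.2], 'conf': 0.71}]]
```

View pics/crop1.png

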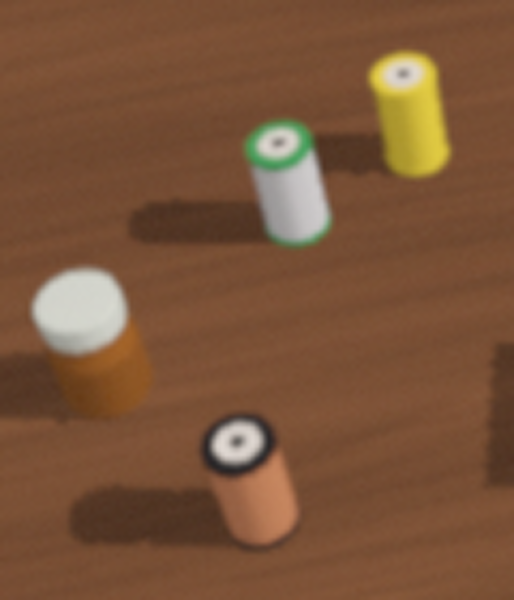

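View pics/crop2.png

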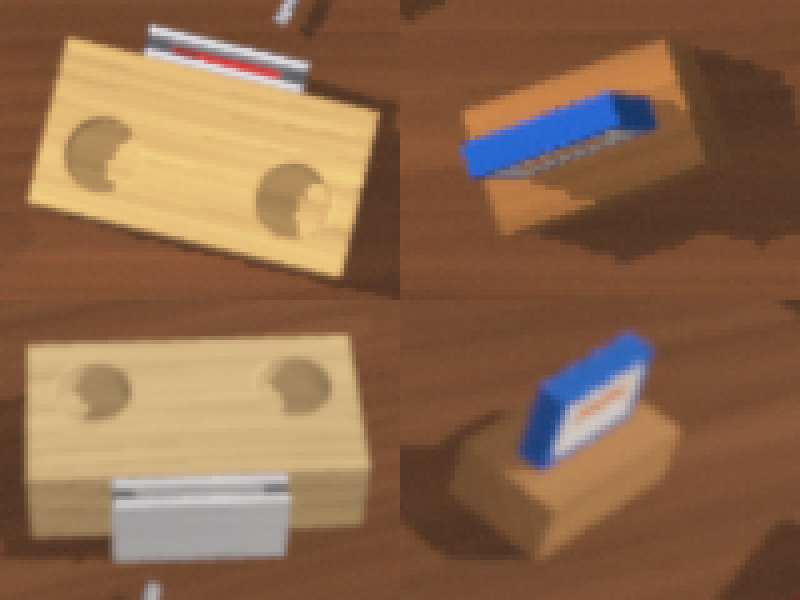

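```bash
cat > rack.py <<'E'
from h import *
from scipy.optimize import least_squares
np.set_printoptions(precision=4,suppress=True)
T=lambda x,y:((x+.5)/4-.5+225,(y+.5)/4-.5+155)
S=lambda x,y:((x+.5)/4-.5+235,(y-300+.5)/4-.5+215)
# local coords, slot at origin; rack back edge at -a, front edge at -f
obs={'top':[T(66,38),T(379,113),T(343,277),T(28,204),T(102,153),T(293,200),T(228.5,58.5)],
'scene':[S(370,467),S(27,480),S(26,346),S(350,336),S(296,387),S(98,390),S(200,489)]}
W={c:np.array([atz(c,p,.05)[:2] for p in o]) for c,o in obs.items()}
def model(v):
    x,y,th,f,a=v
    L=np.array([[-f,.09],[-f,-.09],[-a,-.09],[-a,.09],[-.069,.055],[-.069,-.055],[0,0]])
    R=np.array([[np.cos(th),-np.sin(th)],[np.sin(th),np.cos(th)]]);return L@R.T+[x,y]
for cs in(['top'],['scene'],['top','scene']):
    r=least_squares(lambda v:np.concatenate([(model(v)-W[c]).ravel() for c in cs]),[.63,-.065,-.2,.01,.1])
    print(cs,r.x,'wells',model(r.x)[4:6].ravel());
    for c in cs:print((model(r.x)-W[c])*1000)
E
python3 rack.py
python3 - <<'E'
from h import *
np.set_printoptions(precision=4,suppress=True)
T=lambda x,y:((x+.5)/5-.5+70,(y+.5)/5-.5+190)
S=lambda x,y:((x+.5)/5-.5+390,(y-300+.5)/5-.5+170)
# stand top corners
t=[T(668,40) if 0 else T(268,40),T(308,163),T(103,235),T(61,110)]
s=[S(681-400,435),S(545-400,500),S(455-400,445)]
for c,P in(('top',t),('scene',s)):
    for p in P: print(c,atz(c,p,.035)[:2])
# label top face corners z=.081
for p in [T(63,146),T(69,180),T(207,125),T(213,92)]: print('lab top',atz('top',p,.081)[:2])
for p in [S(165,383),S(148,380),S(232,332),S(254,348)]: print('lab sc',atz('scene',p,.081)[:2])
# spools: top-disc centre at z .064
for n,ps,pt in(('silver',((279,143)),(378,283)),('copper',(237,441),(394,197))):
    q=((ps[0]+.5)/4.283-.5+100,(ps[1]+.5)/4.286-.5+160);print(n,atz('scene',q,.064)[:2])
for n,q in(('silver',(544,410)),('copper',(568,279))):
    q=(q[0]*.7,q[1]*.7);print(n,atz('top',q,.064)[:2])
E
```

```text
['top'] [ 0.6285 -0.0675 -0.2273  0.0103  0.1054] wells [ 0.5737  0.0016  0.5489 -0.1055]
[[-0.4037 -0.6761]
 [ 0.2914  0.1909]
 [-0.0851  1.2535]
 [ 0.4438  0.2972]
 [-0.804  -0.8523]
 [ 0.2221 -0.9325]
 [ 0.3354  0.7193]]
['scene'] [ 0.628  -0.0647 -0.2351  0.01    0.1045] wells [ 0.5737  0.0049  0.5481 -0.1021]
[[ 0.5622 -0.0457]
 [-0.3776  0.8162]
 [ 0.3492  2.5225]
 [ 0.1144 -0.5867]
 [-1.2997 -0.8672]
 [ 0.5451 -2.5409]
 [ 0.1064  0.7018]]
['top', 'scene'] [ 0.6283 -0.0661 -0.2312  0.0101  0.1049] wells [ 0.5737  0.0033  0.5485 -0.1038]
[[-0.1908  0.6848]
 [-0.1749  1.7103]
 [-0.1786  3.0638]
 [ 1.0294  1.949 ]
 [-0.79    0.789 ]
 [-0.179   0.8057]
 [ 0.0811  2.1487]]
[[ 0.3469 -1.4047]
 [ 0.0862 -0.7041]
 [ 0.4424  0.7128]
 [-0.4715 -2.2351]
 [-1.3121 -2.5093]
 [ 0.9477 -4.2815]
 [ 0.3632 -0.7292]]
top [0.5637 0.2934]
top [0.5076 0.2738]
top [0.4741 0.3683]
top [0.5312 0.3893]
scene [0.5333 0.3908]
scene [0.5554 0.298 ]
scene [0.5085 0.273 ]
lab top [0.514  0.3657]
lab top [0.4993 0.3627]
lab top [0.5235 0.3022]
lab top [0.5378 0.2998]
lab sc [0.5244 0.3139]
lab sc [0.5203 0.3068]
lab sc [0.4996 0.3674]
lab sc [0.5133 0.3718]
silver [ 0.364  -0.2852]
copper [ 0.5686 -0.3248]
silver [ 0.3667 -0.2875]
copper [ 0.5699 -0.3267]
```

Call:
{"api": "apply_moves", "payload": {"increments": [0.01,0.034,-0.004,0,0,0.094,0.01,0.034,-0.004,0,0,0.094,0.01,0.034,-0.004,0,0,0.094,0.01,0.034,-0.004,0,0,0.094,0.01,0.034,-0.004,0,0,0.094,0.01,0.034,-0.004,0,0,0.094,0.01,0.034,-0.004,0,0,0.094,0.01,0.034,-0.004,0,0,0.094,0.01,0.034,-0.004,0,0,0.094,0.01,0.03,-0.004,0,0,0.094,0,0,0,0,0,0], "hand": 0, "force": 20}}

```text
t: 3.02
eef_pos: [0.3553, -0.2846, 0.1965]
ee_rot: [-3.126, 0.012, 2.944]
force: [0.0, 0.1, -1.0]
width: 0.0878
```

```bash
cat > d.py <<'E'
import sys
from h import *
from scipy.spatial.transform import Rotation as R
s=arm.get_state();x,y,z,w=map(float,sys.argv[1:5])
r=(R.from_euler('xyz',[np.pi,0,w])*R.from_euler('xyz',s['ee_rot']).inv()).as_rotvec()
print('t',s['t'],'pos',s['eef_pos'].round(4),'rot',s['ee_rot'].round(4),'d',(np.array([x,y,z])-s['eef_pos']).round(4),'rv',r.round(4),'F',s['force'].round(2),'w',round(s['width'],4))
E
python3 d.py .366 -.286 .038 2.91
```

```text
t 3.0167 pos [ 0.3553 -0.2846  0.1965] rot [-3.1263  0.0121  2.9438] d [ 0.0107 -0.0014 -0.1585] rv [ 0.0175  0.0086 -0.0337] F [ 0.04  0.15 -0.97] w 0.0878
```

Call:
{"api": "apply_moves", "payload": {"increments": [0.005,-0.001,-0.03,0.0175,0.0086,-0.034,0.005,0,-0.03,0,0,0,0,0,-0.03,0,0,0,0,0,-0.03,0,0,0,0,0,0,0,0,0]}}

```text
t: 3.43
eef_pos: [0.3702, -0.2838, 0.0777]
ee_rot: [-3.141, 0.014, 2.916]
force: [-1.3, 0.4, -0.5]
width: 0.0879
```

```bash
python3 d.py .366 -.286 .038 2.91
```

```text
t 3.4333 pos [ 0.3702 -0.2838  0.0777] rot [-3.1408  0.0138  2.9161] d [-0.0042 -0.0022 -0.0397] rv [ 0.0039  0.0132 -0.0061] F [-1.27  0.4  -0.49] w 0.0879
```

Call:
{"api": "apply_moves", "payload": {"increments": [-0.004,-0.002,-0.02,0.004,0.013,-0.006,0,0,-0.018,0,0,0,0,0,0,0,0,0,0,0,0,0,0,0]}}

```text
t: 3.77
eef_pos: [0.3676, -0.2874, 0.042]
ee_rot: [-3.14, -0.0, 2.91]
force: [1.0, -0.3, 0.1]
width: 0.0876
```

Call:
{"api": "apply_moves", "payload": {"increments": [0,0,0,0,0,0,0,0,0,0,0,0,0,0,0,0,0,0,0,0,0,0,0,0,0,0,0,0,0,0,0,0,0,0,0,0,0,0,0,0,0,0,0,0,0,0,0,0], "hand": 1, "force": 20}}

```text
t: 4.43
eef_pos: [0.3712, -0.2888, 0.0493]
ee_rot: [-3.139, 0.01, 2.911]
force: [-2.2, 0.3, 2.1]
width: 0.04
```

```bash
python3 d.py .366 -.286 .038 2.91
```

```text
t 4.4333 pos [ 0.3712 -0.2888  0.0493] rot [-3.1393  0.0101  2.9111] d [-0.0052  0.0028 -0.0113] rv [ 0.0045  0.0093 -0.0011] F [-2.23  0.31  2.1 ] w 0.04
```

Call:
{"api": "apply_moves", "payload": {"increments": [-0.001,0.0005,-0.007,0.003,0.005,0,-0.0005,0.0003,-0.006,0.002,0.004,0,-0.0005,0,-0.001,0,0.001,0,-0.0005,0,-0.001,0,0.001,0,-0.0005,0,-0.001,0,0.001,0,-0.0005,0,-0.001,0,0.001,0]}}

```text
t: 4.93
eef_pos: [0.3691, -0.2892, 0.0386]
ee_rot: [-3.138, -0.001, 2.915]
force: [-2.0, 6.4, 16.6]
width: 0.0355
```

```bash
python3 d.py .366 -.286 .038 2.91
```

```text
t 4.9333 pos [ 0.3691 -0.2892  0.0386] rot [-3.1385e+00 -9.0000e-04  2.9154e+00] d [-0.0031  0.0032 -0.0006] rv [ 0.0028 -0.0016 -0.0054] F [-2.01  6.36 16.59] w 0.0355
```

Call:
{"api": "apply_moves", "payload": {"increments": [0,0,0.015,0,0,0,0,0,0.03,0,0,0,0,0,0.03,0,0,0,0,0,0.03,0,0,0,0.008,0.012,0,0,0,0,0.017,0.025,0,0,0,0,0.018,0.026,0,0,0,0,0.018,0.026,0,0,0,0,0.018,0.026,0,0,0,0,0.018,0.026,0,0,0,0,0.018,0.026,0,0,0,0,0.018,0.026,0,0,0,0,0.018,0.026,0,0,0,0,0.018,0.026,0,0,0,0,0.012,0.02,0,0,0,0,0.01,0.014,0,0,0,0,0,0,-0.001,0,0,0,0,0,-0.001,0,0,0]}}

```text
t: 6.43
eef_pos: [0.5617, 0.0071, 0.1412]
ee_rot: [-3.14, -0.01, 2.911]
force: [-0.6, -0.5, -1.7]
width: 0.0355
```

```bash
python3 d.py .5737 .003 .11 2.91
```

```text
t 6.4333 pos [0.5617 0.0071 0.1412] rot [-3.1398 -0.0104  2.9111] d [ 0.012  -0.0041 -0.0312] rv [-0.0006 -0.0106 -0.0011] F [-0.63 -0.49 -1.7 ] w 0.0355
```

Call:
{"api": "apply_moves", "payload": {"increments": [0.006,-0.002,-0.016,0,-0.01,0,0.006,-0.002,-0.016,0,0,0,0,0,-0.009,0,0,0,0,0,-0.001,0,0,0]}}

```text
t: 6.77
eef_pos: [0.5725, 0.001, 0.0973]
ee_rot: [3.141, -0.001, 2.91]
force: [0.1, -0.5, -1.1]
width: 0.0359
```

```bash
python3 d.py .5737 .003 .097 2.91
python3 - <<'E'
from h import *
a=grab('scene');b=grab('top')
print(finder.landmark_of('scene','silver_spool_mid')[:3],finder.find_in('scene','silver_spool_mid')[:2])
s=arm.get_state()['eef_pos'];print(s)
f=lambda im,x,y,w,h:cv2.resize(im[y:y+h,x:x+w,::-1],(400,600),interpolation=3)
cv2.imwrite('pics/c3.png',np.hstack([f(a,265,185,60,90),f(b,225,150,60,90)]))
E
```

```text
t 6.7667 pos [0.5725 0.001  0.0973] rot [ 3.1412e+00 -1.3000e-03  2.9098e+00] d [ 0.0012  0.002  -0.0003] rv [-0.0007 -0.0011  0.0002] F [ 0.11 -0.53 -1.08] w 0.0359
[{'point': [196.0, 187.0], 'conf': 0.62}, {'point': [309.7, 221.0], 'conf': 0.42}] [{'box': [188.8, 171.4, 201.8, 200.8], 'conf': 0.85}]
[0.57430036 0.0018386  0.0999725 ]
```

View pics/c3.png

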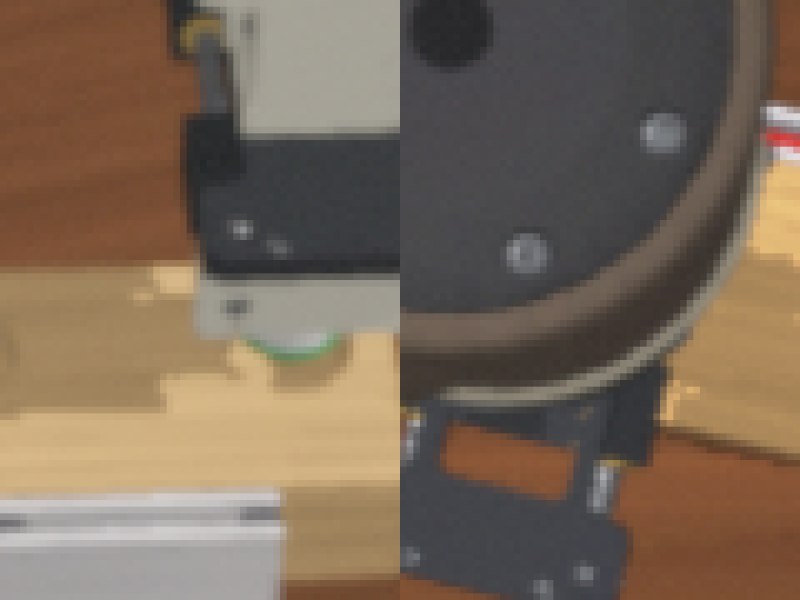

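Run:
```python
from h import *
t=np.linspace(0,2*np.pi,73)
for n,c,r in(('spool',(.573,.0015,.0592),.018),('spool+y2',(.573,.0035,.0592),.018),('well',(.5737,.003,.05),.021)):
    P=np.c_[c[0]+r*np.cos(t),c[1]+r*np.sin(t),0*t+c[2]];p=proj('scene',P)
    q=(p-[265,185]+.5)*6.667-.5
    print(n,'x',q[:,0].min(),q[:,0].max(),'y',q[:,1].min(),q[:,1].max())
print(arm.get_state()['eef_pos'])
```

```text
spool x 226.2726063838634 335.9149562286539 y 284.46858969815725 366.954003887894
spool+y2 x 232.06137767342614 341.6498762127623 y 283.25746455058646 365.6688894844539
well x 220.94553483595698 347.94867105997133 y 296.84313215168316 392.98453896865914
[0.57430036 0.0018386  0.0999725 ]
```

Call:
{"api": "apply_moves", "payload": {"increments": [-0.001,-0.001,-0.008,0,0,0,-0.0005,0,-0.007,0,0,0,-0.0005,0,-0.006,0,0,0]}}

```text
t: 7.22
eef_pos: [0.574, 0.0011, 0.0811]
ee_rot: [3.136, 0.008, 2.911]
force: [0.3, 0.2, -1.9]
width: 0.0356
```

```bash
python3 d.py .5737 .0007 .0686 2.91
```

```text
t 7.2167 pos [0.574  0.0011 0.0811] rot [3.1363 0.0084 2.9112] d [-0.0003 -0.0004 -0.0125] rv [-0.0032  0.0094 -0.0012] F [ 0.29  0.17 -1.93] w 0.0356
```

Call:
{"api": "apply_moves", "payload": {"increments": [-0.0005,0,-0.007,-0.003,0.009,0,-0.0005,0,-0.006,0,0,0,-0.0005,0,-0.002,0,0,0]}}

```text
t: 7.47
eef_pos: [0.573, 0.0011, 0.0667]
ee_rot: [-3.141, 0.001, 2.913]
force: [-11.2, 1.6, 34.3]
width: 0.0357
```

```bash
python3 d.py .5737 .0007 .0686 2.91
```

```text
t 7.4667 pos [0.573  0.0011 0.0667] rot [-3.1409e+00  1.2000e-03  2.9130e+00] d [ 0.0007 -0.0004  0.0019] rv [ 0.001  0.001 -0.003] F [-11.18   1.59  34.3 ] w 0.0357
```

Call:
{"api": "apply_moves", "payload": {"increments": [0.0005,0,0.001,0,0,0,0,0,-0.0005,0,0,0,0,0,-0.0005,0,0,0,0,0,-0.0005,0,0,0,0,0,0,0,0,0,0,0,0,0,0,0], "hand": 0}}

```text
t: 7.97
eef_pos: [0.5739, 0.0015, 0.0651]
ee_rot: [-3.14, 0.001, 2.914]
force: [-0.6, -0.9, 1.3]
width: 0.0699
```

```bash
python3 d.py .5680 -.3260 .038 2.91
```

```text
t 7.9667 pos [0.5739 0.0015 0.0651] rot [-3.1403e+00  1.3000e-03  2.9142e+00] d [-0.0059 -0.3275 -0.0271] rv [ 0.0015  0.001  -0.0042] F [-0.58 -0.9   1.29] w 0.0699
```

Call:
{"api": "apply_moves", "payload": {"increments": [0,0,0.015,0,0,0,0,0,0.025,0,0,0,0,0,0.025,0,0,0,0,-0.012,0.01,0,0,0,0,-0.026,0,0,0,0,0,-0.03,0,0,0,0,0,-0.03,0,0,0,0,0,-0.03,0,0,0,0,0,-0.03,0,0,0,0,0,-0.03,0,0,0,0,0,-0.03,0,0,0,0,0,-0.03,0,0,0,0,0,-0.03,0,0,0,0,0,-0.022,0,0,0,0,0,-0.012,0,0,0,0,0,-0.001,0,0,0]}}

```text
schema error: expected a multiple of 6 numbers
```

```bash
python3 d.py .569 -.3260 .038 2.91
```

```text
t 7.9667 pos [0.5739 0.0015 0.0651] rot [-3.1403e+00  1.3000e-03  2.9142e+00] d [-0.0049 -0.3275 -0.0271] rv [ 0.0015  0.001  -0.0042] F [-0.58 -0.9   1.29] w 0.0699
```

Call:
{"api": "apply_moves", "payload": {"increments": [0,0,0.015,0,0,0,0,0,0.025,0,0,0,0,0,0.025,0,0,0,0,-0.012,0.01,0,0,0,0,-0.026,0,0,0,0,0,-0.03,0,0,0,0,0,-0.03,0,0,0,0,0,-0.03,0,0,0,0,0,-0.03,0,0,0,0,0,-0.03,0,0,0,0,0,-0.03,0,0,0,0,0,-0.03,0,0,0,0,0,-0.03,0,0,0,0,0,-0.022,0,0,0,0,0,-0.012,0,0,0,0,0,0,-0.001,0,0,0]}}

```text
t: 9.3
eef_pos: [0.5681, -0.3288, 0.1369]
ee_rot: [-3.139, -0.003, 2.917]
force: [0.1, 0.7, 0.4]
width: 0.0876
```

```bash
python3 d.py .569 -.3260 .038 2.91
```

```text
t 9.3 pos [ 0.5681 -0.3288  0.1369] rot [-3.1391 -0.0034  2.9171] d [ 0.0009  0.0028 -0.0989] rv [ 0.0017 -0.0039 -0.0071] F [0.13 0.71 0.35] w 0.0876
```

Call:
{"api": "apply_moves", "payload": {"increments": [0.0005,0.0015,-0.025,0.002,-0.004,-0.007,0,0.001,-0.03,0,0,0,0,0,-0.025,0,0,0,0,0,-0.012,0,0,0,0,0,-0.003,0,0,0]}}

```text
t: 9.72
eef_pos: [0.5681, -0.3262, 0.0391]
ee_rot: [3.141, 0.004, 2.907]
force: [-0.3, -0.6, -0.7]
width: 0.0874
```

```bash
python3 d.py .569 -.3260 .038 2.91
```

```text
t 9.7167 pos [ 0.5681 -0.3262  0.0391] rot [3.1408 0.0039 2.907 ] d [ 0.0009  0.0002 -0.0011] rv [0.0001 0.004  0.003 ] F [-0.34 -0.59 -0.66] w 0.0874
```

Call:
{"api": "apply_moves", "payload": {"increments": [0,0,-0.001,0,0.003,0,0,0,-0.001,0,0,0,0,0,-0.001,0,0,0,0,0,-0.001,0,0,0,0,0,-0.001,0,0,0,0,0,-0.001,0,0,0,0,0,-0.001,0,0,0,0,0,-0.0005,0,0,0,0,0,0,0,0,0,0,0,0,0,0,0,0,0,0,0,0,0], "hand": 1, "force": 20}}

```text
t: 10.63
eef_pos: [0.5705, -0.325, 0.0349]
ee_rot: [-3.142, 0.006, 2.909]
force: [0.5, 0.2, -0.3]
width: 0.0356
```

```bash
python3 d.py .5485 -.1038 .14 2.91
```

```text
t 10.6333 pos [ 0.5705 -0.325   0.0349] rot [-3.1415  0.0056  2.9093] d [-0.022   0.2212  0.1051] rv [0.0014 0.0055 0.0007] F [ 0.49  0.15 -0.34] w 0.0356
```

Call:
{"api": "apply_moves", "payload": {"increments": [0,0,0.015,0,0,0,0,0,0.03,0,0,0,0,0,0.03,0,0,0,0,0,0.025,0,0,0,-0.001,0.012,0,0,0,0,-0.003,0.025,0,0,0,0,-0.003,0.03,0,0,0,0,-0.003,0.03,0,0,0,0,-0.003,0.03,0,0,0,0,-0.003,0.03,0,0,0,0,-0.003,0.025,0,0,0,0,-0.002,0.02,0,0,0,0,-0.001,0.01,0,0,0,0,0,0,-0.001,0,0,0]}}

```text
t: 11.8
eef_pos: [0.5412, -0.1039, 0.1336]
ee_rot: [3.14, -0.001, 2.903]
force: [-0.8, 0.8, -0.8]
width: 0.0354
```

```bash
python3 d.py .5485 -.1038 .095 2.91
```

```text
t 11.8 pos [ 0.5412 -0.1039  0.1336] rot [ 3.1402e+00 -1.0000e-03  2.9032e+00] d [ 0.0073  0.0001 -0.0386] rv [-0.0016 -0.0007  0.0068] F [-0.84  0.79 -0.79] w 0.0354
```

Call:
{"api": "apply_moves", "payload": {"increments": [0.004,0,-0.016,0,0,0.007,0.003,0,-0.015,0,0,0,0,0,-0.008,0,0,0,0,0,-0.0015,0,0,0]}}

```text
t: 12.13
eef_pos: [0.5489, -0.1043, 0.0922]
ee_rot: [3.14, 0.001, 2.912]
force: [0.0, 0.4, -0.6]
width: 0.0358
```

```bash
python3 d.py .5485 -.1038 .091 2.91
python3 - <<'E'
from h import *
a=grab('scene');s=arm.get_state()['eef_pos'];print(s)
cv2.imwrite('pics/c4.png',cv2.resize(a[185:275,215:335,::-1],(800,600),interpolation=3))
t=np.linspace(0,2*np.pi,73)
for n,c,r in(('spool',(s[0],s[1],s[2]-.0349),.018),('well',(.5485,-.1038,.05),.021),('sil',(.5737,.0035,.094),.018)):
    p=proj('scene',np.c_[c[0]+r*np.cos(t),c[1]+r*np.sin(t),0*t+c[2]]);q=(p-[215,185]+.5)*6.667-.5
    print(n,'x',q[:,0].min(),q[:,0].max(),'y',q[:,1].min(),q[:,1].max())
E
```

```text
t 12.1333 pos [ 0.5489 -0.1043  0.0922] rot [3.1396e+00 1.3000e-03 2.9125e+00] d [-0.0004  0.0005 -0.0012] rv [-0.0017  0.0017 -0.0025] F [ 0.03  0.35 -0.56] w 0.0358
[ 0.54889741 -0.10438182  0.09242218]
spool x 227.80777108316968 338.2496754422318 y 300.17640975948103 383.5660170810683
well x 221.07604664597832 349.0998898383141 y 307.3222112620886 404.4233559786962
sil x 571.0611280438964 683.8069658435545 y 212.4984041281276 295.3274165603142
```

View pics/c4.png

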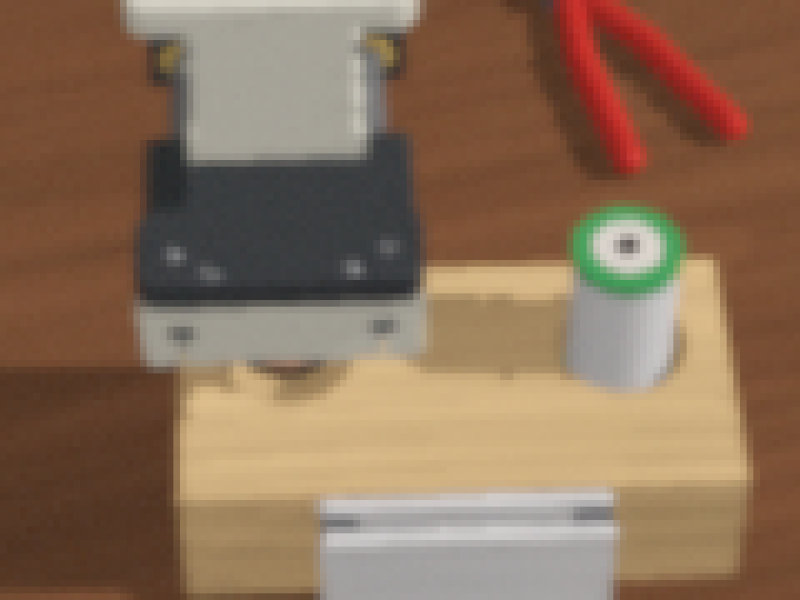

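The silver spool stands seated, and its rim matches the projection for well0. The copper spool's lower rim, at crop (287,378), lines up with well1.

Call:
{"api": "apply_moves", "payload": {"increments": [-0.0003,0,-0.008,0,0,0,-0.0003,0,-0.007,0,0,0,-0.0003,0,-0.006,0,0,0]}}

```text
t: 12.43
eef_pos: [0.5491, -0.1056, 0.0718]
ee_rot: [3.139, 0.004, 2.911]
force: [-0.1, -0.0, -0.5]
width: 0.0355
```

```bash
python3 d.py .5487 -.1040 .065 2.91
```

```text
t 12.4333 pos [ 0.5491 -0.1056  0.0718] rot [3.1392 0.0041 2.9111] d [-0.0004  0.0016 -0.0068] rv [-0.0014  0.0045 -0.0011] F [-0.14 -0.02 -0.52] w 0.0355
```

Call:
{"api": "apply_moves", "payload": {"increments": [-0.0003,0.001,-0.005,0,0.004,0,0,0,-0.002,0,0,0]}}

```text
t: 12.6
eef_pos: [0.5484, -0.1049, 0.0645]
ee_rot: [3.141, -0.001, 2.911]
force: [-10.6, 7.9, 33.3]
width: 0.0358
```

Call:
{"api": "apply_moves", "payload": {"increments": [0,0,-0.0005,0,0,0,0,0,-0.0005,0,0,0,0,0,-0.0005,0,0,0,0,0,-0.0003,0,0,0,0,0,0,0,0,0], "hand": 0}}

```text
t: 13.02
eef_pos: [0.5494, -0.1047, 0.0632]
ee_rot: [3.141, 0.001, 2.912]
force: [-0.5, 0.4, 0.1]
width: 0.0634
```

```bash
python3 d.py .5187 .3315 .2 3.47
```

```text
t 13.0167 pos [ 0.5494 -0.1047  0.0632] rot [3.1405e+00 9.0000e-04 2.9118e+00] d [-0.0307  0.4362  0.1368] rv [-0.0011  0.0009  0.5582] F [-0.48  0.39  0.12] w 0.0634
```

Call:
{"api": "apply_moves", "payload": {"increments": [0,0,0.015,0,0,0,0,0,0.03,0,0,0,0,0,0.03,0,0,0,0,0,0.025,0,0,0,0,0.015,0.01,0,0,0.03,-0.002,0.03,0,0,0,0.04,-0.002,0.035,0,0,0,0.045,-0.003,0.035,0,0,0,0.045,-0.003,0.035,0,0,0,0.045,-0.003,0.035,0,0,0,0.045,-0.003,0.035,0,0,0,0.045,-0.003,0.035,0,0,0,0.045,-0.003,0.035,0,0,0,0.045,-0.003,0.035,0,0,0,0.045,-0.003,0.035,0,0,0,0.045,-0.002,0.03,0,0,0,0.04,0,0.02,0,0,0,0.03,0,0.01,0,0,0,0.01]}}

```text
t: 14.52
eef_pos: [0.5134, 0.3326, 0.18]
ee_rot: [3.139, 0.005, -2.795]
force: [0.5, -0.1, -0.0]
width: 0.088
```

```bash
python3 d.py .5187 .3315 .2 3.47
cat > lab.py <<'E'
from h import *
np.set_printoptions(precision=4,suppress=True)
for c in('scene','top'):
    grab(c)
    for n,z in(('silver_spool_mid',.062),('copper_spool_mid',.062),('label_mid',.058)):
        print(c,n,[(np.round(l['point'],1).tolist(),round(l['conf'],2),atz(c,l['point'],z)[:2]) for l in finder.landmark_of(c,n)[:2]])
E
python3 lab.py
python3 - <<'E'
from h import *
from scipy.optimize import minimize
# blue mask fit of label (grip box z .035-.081) from first pictures
from scipy.spatial import ConvexHull
def sil(c,v,off,sh):
    x,y,th=v;R=np.array([[np.cos(th),-np.sin(th)],[np.sin(th),np.cos(th)]])
    P=[]
    for a in(-.008,.008):
        for b in(-.035,.035):
            q=R@[a,b]+[x,y]
            for z in(.035,.081):P.append([*q,z])
    p=(proj(c,P)-off+.5)*8-.5
    m=np.zeros((sh[0]*8,sh[1]*8),np.uint8);cv2.fillConvexPoly(m,cv2.convexHull(p.astype(np.float32)).astype(np.int32),1)
    return cv2.resize(m.astype(np.float32),(sh[1],sh[0]),interpolation=cv2.INTER_AREA)
M={}
for c,(x0,y0,x1,y1) in{'scene':(400,170,460,215),'top':(75,200,130,235)}.items():
    im=cv2.imread(f'pics/{c}0.png')[y0:y1,x0:x1];h=cv2.cvtColor(im,cv2.COLOR_BGR2HSV)
    m=((h[...,0]>100)&(h[...,0]<130)&(h[...,1]>90)).astype(np.uint8)
    k=max(cv2.findContours(m,0,2)[0],key=cv2.contourArea);m=cv2.fillConvexPoly(m*0,cv2.convexHull(k),1)
    M[c]=(m.astype(float),np.array([x0,y0]))
for cs in(['scene'],['top'],['scene','top']):
    f=lambda v:sum(((sil(c,np.array(v)*[.01,.01,.1],M[c][1],M[c][0].shape)-M[c][0])**2).sum() for c in cs)
    r=minimize(f,[51.87,33.15,3.3],method='Nelder-Mead',options=dict(initial_simplex=[[51.9,33.15,3.3],[52.4,33.1,3.3],[51.9,33.7,3.3],[51.9,33.1,4.3]]))
    print(cs,r.x*[.01,.01,.1],r.fun)
E
```

```text
t 14.5167 pos [0.5134 0.3326 0.18  ] rot [ 3.1393  0.0049 -2.7949] d [ 0.0053 -0.0011  0.02  ] rv [-0.0038  0.0039 -0.0183] F [ 0.47 -0.06 -0.03] w 0.088
scene silver_spool_mid [([308.4, 230.2], 0.64, array([0.5676, 0.007 ])), ([195.7, 187.5], 0.59, array([ 0.3627, -0.2106]))]
scene copper_spool_mid [([257.8, 235.0], 0.65, array([ 0.551 , -0.1031]))]
scene label_mid [([424.5, 191.6], 0.71, array([0.5223, 0.3273])), ([118.7, 237.2], 0.35, array([ 0.4722, -0.3979]))]
top silver_spool_mid [([345.1, 302.6], 0.64, array([ 0.3325, -0.2083])), ([251.1, 191.8], 0.61, array([ 0.5759, -0.0001]))]
top copper_spool_mid [([298.9, 206.7], 0.75, array([ 0.5435, -0.1059]))]
top label_mid [([103.8, 220.0], 0.58, array([0.512 , 0.3276]))]
['scene'] [0.51445704 0.3358414  0.46488776] 61.918701171875
['top'] [0.51969517 0.33275444 0.29000032] 35.978271484375
['scene', 'top'] [0.51902621 0.33294365 0.35121251] 142.70751953125
```

Call:
{"api": "apply_moves", "payload": {"increments": [0.003,0,-0.025,-0.004,0.004,-0.01,0.0025,0,-0.03,0,0,0,0,0,-0.02,0,0,0,0,0,-0.001,0,0,0]}}

```text
t: 15.25
eef_pos: [0.5219, 0.3265, 0.1061]
ee_rot: [3.138, 0.007, -2.816]
force: [0.1, -1.0, -0.6]
width: 0.0876
```

```bash
python3 d.py .519 .3325 .056 3.475
```

```text
t 15.25 pos [0.5219 0.3265 0.1061] rot [ 3.1382  0.0066 -2.8155] d [-0.0029  0.006  -0.0501] rv [-0.0053  0.0052  0.0073] F [ 0.11 -1.04 -0.6 ] w 0.0876
```

Call:
{"api": "apply_moves", "payload": {"increments": [-0.0015,0.004,-0.02,-0.005,0.005,0.007,-0.0005,0.002,-0.02,0,0,0,0,0,-0.009,0,0,0,0,0,-0.001,0,0,0]}}

```text
t: 15.58
eef_pos: [0.5219, 0.3308, 0.0581]
ee_rot: [3.141, 0.003, -2.811]
force: [-0.2, 0.7, -0.8]
width: 0.0877
```

```bash
python3 d.py .519 .3325 .056 3.475
```

```text
t 15.5833 pos [0.5219 0.3308 0.0581] rot [ 3.1410e+00  3.0000e-03 -2.8114e+00] d [-0.0029  0.0017 -0.0021] rv [-0.0015  0.0027  0.0032] F [-0.22  0.67 -0.82] w 0.0877
```

Call:
{"api": "apply_moves", "payload": {"increments": [-0.003,0.0015,-0.003,0,0,0,-0.001,0,-0.001,0,0,0,-0.0005,0,-0.001,0,0,0,-0.0005,0,-0.001,0,0,0,-0.0004,0,-0.0008,0,0,0,-0.0004,0,-0.0006,0,0,0,-0.0003,0,-0.0006,0,0,0,-0.0003,0,-0.0006,0,0,0,-0.0003,0,-0.0006,0,0,0,-0.0003,0,-0.0006,0,0,0], "hand": 1, "force": 10}}

```text
t: 16.42
eef_pos: [0.5169, 0.334, 0.0542]
ee_rot: [3.138, 0.011, -2.811]
force: [-0.2, 0.2, 0.6]
width: 0.0266
```

```bash
python3 d.py .519 .3325 .056 3.475
```

```text
t 16.4167 pos [0.5169 0.334  0.0542] rot [ 3.1375  0.0107 -2.8114] d [ 0.0021 -0.0015  0.0018] rv [-0.0074  0.0088  0.0032] F [-0.17  0.16  0.55] w 0.0266
```

Call:
{"api": "apply_moves", "payload": {"increments": [0.001,-0.0005,0.0005,-0.007,0.008,0,0,0,0,0,0,0,0,0,-0.0003,0,0,0,0,0,-0.0003,0,0,0,0,0,-0.0003,0,0,0], "force": 30}}

```text
t: 16.83
eef_pos: [0.5196, 0.3343, 0.0543]
ee_rot: [-3.141, 0.002, -2.811]
force: [-3.4, -0.0, 6.9]
width: 0.0155
```

```bash
python3 d.py .519 .3325 .056 3.475
```

```text
t 16.8333 pos [0.5196 0.3343 0.0543] rot [-3.1413e+00  2.0000e-03 -2.8105e+00] d [-0.0006 -0.0018  0.0017] rv [-0.0004  0.0019  0.0023] F [-3.38 -0.    6.91] w 0.0155
```

Call:
{"api": "apply_moves", "payload": {"increments": [0,0,0.008,0,0,0,0,0,0.02,0,0,0,0,0,0.03,0,0,0,0,0,0.03,0,0,0,0.003,-0.012,0.025,0,0,-0.02,0.006,-0.024,0,0,0,-0.04,0.008,-0.03,0,0,0,-0.045,0.008,-0.03,0,0,0,-0.045,0.008,-0.03,0,0,0,-0.045,0.008,-0.03,0,0,0,-0.045,0.008,-0.03,0,0,0,-0.045,0.008,-0.03,0,0,0,-0.045,0.008,-0.03,0,0,0,-0.045,0.008,-0.03,0,0,0,-0.045,0.008,-0.03,0,0,0,-0.045,0.008,-0.03,0,0,0,-0.04,0.008,-0.03,0,0,0,-0.03,0.005,-0.02,0,0,0,-0.015,0.003,-0.01,0,0,0,0,0,0,0,0,0,0]}}

```text
t: 18.5
eef_pos: [0.6225, -0.0801, 0.1815]
ee_rot: [3.14, 0.002, 2.9]
force: [-0.4, 0.9, -0.5]
width: 0.0159
```

```bash
python3 d.py .6283 -.0661 .115 2.91
```

```text
t 18.5 pos [ 0.6225 -0.0801  0.1815] rot [3.1400e+00 2.2000e-03 2.8995e+00] d [ 0.0058  0.014  -0.0665] rv [-0.001   0.0025  0.0105] F [-0.41  0.93 -0.52] w 0.0159
```

Call:
{"api": "apply_moves", "payload": {"increments": [0.003,0.008,-0.02,0,0.002,0.01,0.003,0.006,-0.025,0,0,0,0,0,-0.018,0,0,0,0,0,-0.001,0,0,0]}}

```text
t: 18.83
eef_pos: [0.6288, -0.0648, 0.1185]
ee_rot: [3.138, 0.004, 2.909]
force: [-0.8, -1.3, -1.8]
width: 0.0158
```

```bash
python3 d.py .6283 -.0661 .110 2.91;  python3 - <<'E'
from h import *
a=grab('scene');s=arm.get_state();print(s['eef_pos'],s['ee_rot'])
b=grab('top')
th=s['ee_rot'][2]-np.pi;R=np.array([[np.cos(th),-np.sin(th)],[np.sin(th),np.cos(th)]])
def q(lx,ly,z,o=s['eef_pos'][:2],sc=6.667):
    p=R@[lx,ly]+o;return (proj('scene',[*p,z])[0]-[225,195]+.5)*sc-.5
z=s['eef_pos'][2]
for n,l in(('foot+',(.0025,.03,z-.0453)),('foot-',(.0025,-.03,z-.0453)),('grip+',(.008,.035,z-.0193)),('grip-',(.008,-.035,z-.0193)),('top+',(.008,.035,z+.0267)),('top-',(.008,-.035,z+.0267))):print(n,q(*l).round(0))
o=np.array([.6283,-.0661]);
for n,l in(('lipout+',(.009,.046,.05)),('lipout-',(.009,-.046,.05)),('slotend+',(0,.034,.05)),('slotend-',(0,-.034,.05))):print(n,q(*l,o=o).round(0))
cv2.imwrite('pics/c5.png',cv2.resize(a[195:285,225:345,::-1],(800,600),interpolation=3))
E
```

```text
t 18.8333 pos [ 0.6288 -0.0648  0.1185] rot [3.1383 0.0038 2.9095] d [-0.0005 -0.0013 -0.0085] rv [-0.0023  0.0044  0.0005] F [-0.78 -1.27 -1.81] w 0.0158
[ 0.62945503 -0.06478654  0.11988802] [3.13829582 0.00499052 2.90996168]
foot+ [504. 406.]
foot- [307. 413.]
grip+ [526. 366.]
grip- [291. 374.]
top+ [535. 264.]
top- [289. 272.]
lipout+ [548. 468.]
lipout- [252. 479.]
slotend+ [507. 446.]
slotend- [290. 454.]
```

View pics/c5.png

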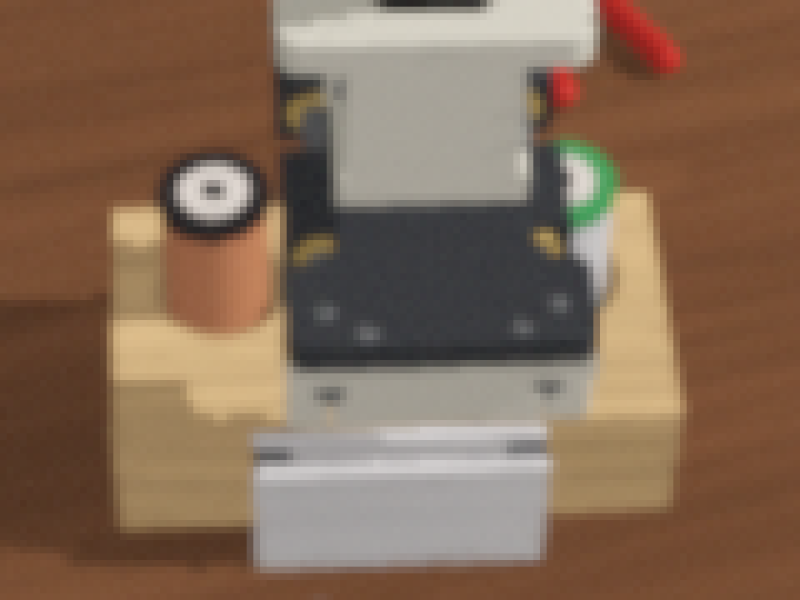

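Call:
{"api": "apply_moves", "payload": {"increments": [-0.001,0,-0.008,-0.003,0.005,0,-0.0008,0,-0.007,0,0.001,0,-0.0004,0,-0.005,0,0.001,0]}}

```text
t: 19.18
eef_pos: [0.6306, -0.0638, 0.1051]
ee_rot: [3.141, 0.007, 2.913]
force: [-0.2, -0.5, 0.1]
width: 0.0155
```

```bash
python3 d.py .6285 -.065 .0953 2.91
```

```text
t 19.1833 pos [ 0.6306 -0.0638  0.1051] rot [3.1408 0.0074 2.9125] d [-0.0021 -0.0012 -0.0098] rv [ 0.0009  0.0074 -0.0025] F [-0.17 -0.54  0.08] w 0.0155
```

Call:
{"api": "apply_moves", "payload": {"increments": [-0.0025,-0.001,-0.004,0,0.008,-0.002,-0.001,-0.0005,-0.003,0,0.003,0,-0.0007,0,-0.002,0,0.002,0]}}

```text
t: 19.43
eef_pos: [0.6261, -0.0652, 0.0957]
ee_rot: [-3.14, -0.006, 2.911]
force: [-0.3, 0.1, -0.4]
width: 0.0157
```

```bash
python3 d.py .6285 -.065 .0953 2.91
```

```text
t 19.4333 pos [ 0.6261 -0.0652  0.0957] rot [-3.1395 -0.0058  2.9106] d [ 0.0024  0.0002 -0.0004] rv [ 0.0007 -0.0061 -0.0006] F [-0.3   0.05 -0.37] w 0.0157
```

Call:
{"api": "apply_moves", "payload": {"increments": [0.0018,0,-0.0005,0,-0.005,0,0,0,-0.0005,0,0.001,0]}}

```text
t: 19.6
eef_pos: [0.6278, -0.0654, 0.0943]
ee_rot: [-3.14, -0.002, 2.91]
force: [-0.9, -0.2, -0.5]
width: 0.0158
```

```bash
python3 d.py .6285 -.065 .0903 2.91
```

```text
t 19.6 pos [ 0.6278 -0.0654  0.0943] rot [-3.1403e+00 -2.2000e-03  2.9102e+00] d [ 0.0007  0.0004 -0.004 ] rv [ 0.0007 -0.0024 -0.0002] F [-0.86 -0.16 -0.47] w 0.0158
```

Call:
{"api": "apply_moves", "payload": {"increments": [0.0005,0,-0.004,0,-0.001,0,-0.0002,0,-0.003,0,0.001,0]}}

```text
t: 19.77
eef_pos: [0.6288, -0.0655, 0.0876]
ee_rot: [-3.141, -0.001, 2.91]
force: [-1.0, -0.7, -0.8]
width: 0.016
```

```bash
python3 d.py .6285 -.065 .0773 2.91
```

```text
t 19.7667 pos [ 0.6288 -0.0655  0.0876] rot [-3.1408e+00 -7.0000e-04  2.9102e+00] d [-0.0003  0.0005 -0.0103] rv [ 0.0006 -0.0008 -0.0002] F [-0.99 -0.75 -0.8 ] w 0.016
```

Call:
{"api": "apply_moves", "payload": {"increments": [-0.0005,0,-0.004,0,0.001,0,-0.0005,0,-0.0025,0,0.001,0]}}

```text
t: 19.93
eef_pos: [0.6281, -0.0656, 0.0806]
ee_rot: [-3.141, -0.002, 2.91]
force: [0.9, -0.5, 0.5]
width: 0.0158
```

```bash
python3 d.py .6285 -.065 .0773 2.91
```

```text
t 19.9333 pos [ 0.6281 -0.0656  0.0806] rot [-3.1405e+00 -2.0000e-03  2.9101e+00] d [ 0.0004  0.0006 -0.0033] rv [ 0.0006 -0.0022 -0.0001] F [ 0.89 -0.47  0.48] w 0.0158
```

Tongue in slot; feeling for the bar.

Call:
{"api": "apply_moves", "payload": {"increments": [0,0,-0.0025,0,0,0,-0.0002,0,-0.0015,0,0,0]}}

```text
t: 20.1
eef_pos: [0.6281, -0.0656, 0.0761]
ee_rot: [-3.14, -0.002, 2.91]
force: [-0.2, 0.4, 3.9]
width: 0.016
```

Call:
{"api": "apply_moves", "payload": {"increments": [-0.0002,0,-0.002,0,0,0]}}

```text
t: 20.18
eef_pos: [0.6281, -0.0656, 0.0743]
ee_rot: [-3.14, -0.001, 2.911]
force: [-1.2, -0.1, 5.4]
width: 0.0159
```

Call:
{"api": "apply_moves", "payload": {"increments": [-0.0002,0,-0.002,0,0,0]}}

```text
t: 20.27
eef_pos: [0.6281, -0.0656, 0.0727]
ee_rot: [-3.14, -0.001, 2.911]
force: [-1.4, 1.3, 6.2]
width: 0.0159
```

```bash
python3 d.py .6285 -.065 .0693 2.91
```

```text
t 20.2667 pos [ 0.6281 -0.0656  0.0727] rot [-3.1404e+00 -8.0000e-04  2.9107e+00] d [ 0.0004  0.0006 -0.0034] rv [ 0.001  -0.0011 -0.0007] F [-1.4   1.32  6.17] w 0.0159
```

Call:
{"api": "apply_moves", "payload": {"increments": [-0.0002,0,-0.0018,0,0,0]}}

```text
t: 20.35
eef_pos: [0.6281, -0.0656, 0.0714]
ee_rot: [-3.14, -0.0, 2.911]
force: [-2.3, 1.5, 7.1]
width: 0.0159
```

Call:
{"api": "apply_moves", "payload": {"increments": [-0.0002,0,-0.0014,0,0,0]}}

```text
t: 20.43
eef_pos: [0.6281, -0.0656, 0.0706]
ee_rot: [-3.14, 0.0, 2.911]
force: [-2.5, 0.4, 7.9]
width: 0.0158
```

Call:
{"api": "apply_moves", "payload": {"increments": [-0.0001,0,-0.001,0,0,0]}}

```text
t: 20.52
eef_pos: [0.628, -0.0656, 0.0703]
ee_rot: [-3.14, 0.001, 2.912]
force: [-3.3, 0.7, 8.5]
width: 0.0156
```

Call:
{"api": "apply_moves", "payload": {"increments": [-0.0001,0,-0.0016,0,0,0]}}

```text
t: 20.6
eef_pos: [0.628, -0.0656, 0.0696]
ee_rot: [-3.14, 0.001, 2.912]
force: [-1.6, 0.8, 9.3]
width: 0.0162
```

Call:
{"api": "apply_moves", "payload": {"increments": [-0.0001,0,-0.0016,0,0,0]}}

```text
t: 20.68
eef_pos: [0.6281, -0.0656, 0.0692]
ee_rot: [-3.14, 0.002, 2.912]
force: [-6.1, 2.6, 17.0]
width: 0.0157
```

Force jumped from 9 N to 17 N, so the shoulders have met the lip. Next I check the hold over time and the final scene.

```bash
python3 - <<'E'
from h import *
for i in range(8):
    a=grab('scene');s=arm.get_state();print(round(s['t'],2),s['eef_pos'].round(4),s['force'].round(1),round(s['width'],4))
cv2.imwrite('pics/c6.png',cv2.resize(a[155:305,145:345,::-1],(800,600),interpolation=3))
E
python3 lab.py
```

```text
20.73 [ 0.6281 -0.0656  0.0693] [-2.7  1.  11.4] 0.0157
20.78 [ 0.6281 -0.0656  0.0693] [-4.2  2.2 11.1] 0.016
20.83 [ 0.6281 -0.0656  0.0693] [-3.9  1.  11.3] 0.0157
20.88 [ 0.628  -0.0656  0.0693] [-3.8  0.4 11.3] 0.0157
20.93 [ 0.628  -0.0656  0.0693] [-3.5  1.9 11.2] 0.016
20.98 [ 0.6281 -0.0656  0.0693] [-4.   1.3 11. ] 0.0162
21.03 [ 0.628  -0.0656  0.0693] [-4.1  0.9 11.8] 0.0157
21.08 [ 0.628  -0.0656  0.0693] [-4.6  0.8 10.5] 0.0158
scene silver_spool_mid [([195.0, 186.8], 0.77, array([ 0.3597, -0.2119])), ([308.3, 232.1], 0.66, array([0.5728, 0.005 ]))]
scene copper_spool_mid [([258.5, 231.4], 0.66, array([ 0.5413, -0.099 ]))]
scene label_mid [([308.8, 228.5], 0.64, array([0.5597, 0.0109]))]
top silver_spool_mid [([252.1, 192.6], 0.73, array([ 0.5741, -0.0024])), ([344.6, 299.8], 0.7, array([ 0.3386, -0.2072]))]
top copper_spool_mid [([301.3, 204.9], 0.8, array([ 0.5475, -0.1112]))]
top label_mid [([230.2, 283.9], 0.18, array([0.3729, 0.0448]))]
```

View pics/c6.png

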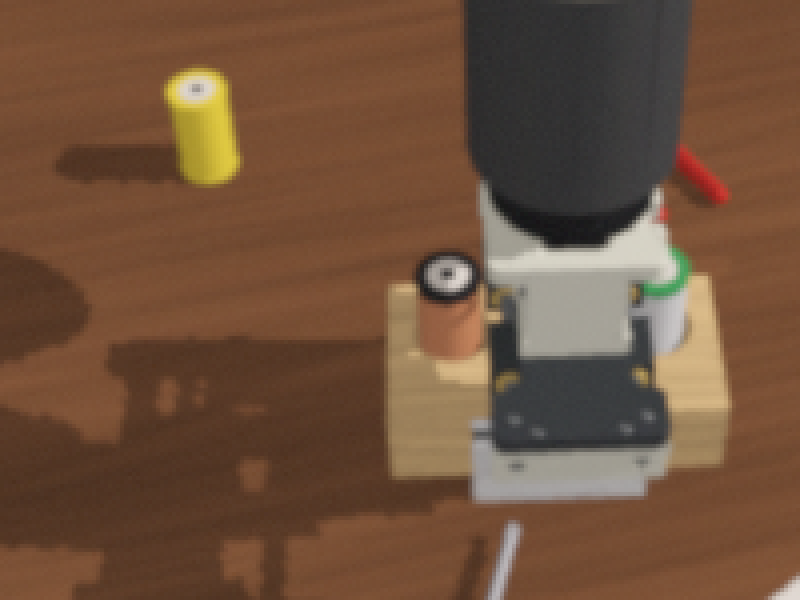

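```bash
python3 -c "
from station import arm
print(arm.job_done()); s=arm.get_state(); print(s['t'],s['eef_pos'],s['force'])"
```

```text
the job is handed in; nothing more can be done
None
the job is handed in; nothing more can be done
```

The job is handed in at about 21 s of robot time. Both spools are seated, and the label holder is being held pressed home.

- **Spools:** I put the silver spool (green flanges, not the yellow look-alike) in well0 and the copper spool in well1. Both went in without resistance until they touched bottom, where the wrist read about 34 N. The pictures show both upright in their wells, and silver's rim matches the projected position.
- **Label holder:** I felt the spring bar at the expected depth (3.9 N), and the push rose to 9.3 N. The shoulders met the lip with a brief 17 N peak. The hold then stayed at 69.3 mm tool height (the depth I worked out for home) and about 11 N for the 0.4 s I watched.
- **Checks that were weak or disagreed:**
  - In the last pictures the gripper hid the holder, and the finder's guesses for it were wrong. That it is in place rests on the arm's position and the force readings.
  - The finder's spool positions with the arm in view were up to about 9 mm off my fitted well centres, more than the 6 mm limit. I relied on the rim match and the depth at which the spools bottomed.
- **Bystanders:** I did not go near the bead jar, pliers, tape or awl, and did not measure their positions again at the end.

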